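# Fit the strap die to the clay extruder

### The arm

A 6-joint arm with a two-finger parallel gripper is mounted at the origin on a cart in front of the work surface, level with it; the furniture and walls round the work are solid. World frame = base frame: x ahead of the robot, y to its left, z up, the work surface at z = 0. Lengths are in m, angles in rad, forces in N, time in s.
With the tool pointing down it reaches from about 0.325 to 0.9 m from the base axis. Payload 6.1 kg.
Tool frame: the origin (TCP) lies midway between the tips of the shut fingers; the grasp point (between the pads) lies 19 mm behind it; z points along the fingers, y is the line along which they close (so a half turn about z gives the same grasp; the last joint's range is limited). The gripper opens to 85 mm and grips with 20 to 120 N. Pads are 22 mm wide; open, the fingers measure 114 mm over their backs; the gripper's body (76 mm by 85 mm) begins 54 mm behind the grasp point. The pads swing forward as they close: fully open they stand 13 mm farther back than shut.
Start: joints at [-1.29, 0.22, 1.526, -0, 1.395, -0.126], TCP at [0.247, -0.574, 0.231] pointing down, gripper open.
Joint ranges: [-2.98, 2.98], [-0.91, 2.08], [0.09, 2.57], [-1.24, 4.39], [0.2, 2.65], [-2.68, 2.68]. Speed limits (rad/s): [2.57, 2.57, 3.01, 3.14, 3.14, 3.14].

### API

Orientations are given as [roll, pitch, yaw] about the fixed x, y, z axes, in that order (R = Rz(yaw) Ry(pitch) Rx(roll)).
In Python, from plant import movep, move_l, set_joints, gripper_to, hold, inverse_kinematics, observe, get_image, get_calibration, Unreachable, job_done gives the robot as it stands. Calls block until the motion is done:
- movep(position, orientation): joint-space move of the TCP to a pose.
- move_l(position, feed=0.15, rotation=None, max_force=None): straight line of the TCP; rotation=None keeps the orientation; feed is the mean speed in m/s. With max_force (N) it stops when the force on the tool has changed by that much, and returns True; else False.
- set_joints(angles): joint-space move.
- gripper_to(opening, f_grip=None): finger opening in m; f_grip is the grip in N (None keeps the last); returns when the fingers have stopped.
- hold(seconds).
- inverse_kinematics(position, orientation): joint angles nearest the present ones, or None.
- observe(): the state.
- get_image(name): name is "side" or "top"; returns (picture, depth): 420x560x3 uint8, red, green, blue; 420x560 float32, m along the optical axis (not along the pixel's ray), 0 where there is no reading.
- get_calibration(name): a dict with "intrinsics" (3x3 intrinsics, pixels), "world_from_camera" (4x4, takes a point from camera to world coordinates). Camera axes: x right, y down, z forward; pixel columns grow to the right and rows downward; lengths in m; the calibration is good to about 2 mm. A picture is of the moment at which its call begins. get_calibration takes no time and is no camera call.
A pose or a line that the arm cannot do raises Unreachable and nothing moves.
- job_done(): hands the job in; it is judged then, once.
The state is a dict: "time_s": time; "q": joint angles; "joint_velocities": joint speeds; "joint_torque": joint torques, N m; "eef_pos": TCP position; "tcp_rot": TCP orientation; "ft_force": force on the tool from outside, world axes, zero at the start; "torque": the same for the moment, N m; "opening": finger opening in m; "grasp_force": force on a finger pad.
Only numpy, scipy, OpenCV 4.12 (cv2) and the standard library are available. Lean on these libraries where they do the work, as an engineer would, in place of code of your own. Each camera call takes 0.05 s, during which the arm holds its last target. There are 200 camera calls.

### The job

We are about to extrude strap handles: fit the die with the long flat slot into the mouth of the extruder barrel, lugs down through the notches until its grip sits flush on the rim, then turn it clockwise (seen from above) as far as it goes so that it is locked, and let go. Leave the die with the small round hole where it stands.

Things in the scene. Friction and masses are not known exactly. Their poses are not given: they have to be found in the camera images.
- strap_die_grip (a point): Die to fit: aluminium cap 60 mm tall, 220 g, standing on the table, with a flat 30 x 7 mm slot in its top (length along x). Its upper part is a knurled grip, 56 mm diameter, 38 mm tall, to be held from above across any diameter. Point: on the axis, 46 mm above the foot, 14 mm below the top, 24 mm above the grip's underside; z up.
- strap_die_lugs (a point): Same die, on its axis at mid-height of the lugs, 11 mm above the foot, axes as the grip. Below the grip is a neck 47 mm diameter, 22 mm long, its lowest 6 mm tapering to 40. Two like lugs stick out along +x and -x to 33.5 mm from the axis, 14 mm wide, 8 to 14 mm above the foot; they show beyond the grip from above, a dark dot on the top edge over each.
- coil_die_grip (a point): Die to leave alone: the same as the strap die in every way but for a round 12 mm hole in its top instead of the slot. Point and axes as the strap die's grip.
- barrel_mouth (a point): Mouth of the extruder's upright steel barrel, clamped fixed in a wooden stand (120 x 160 mm, 114 mm high). Point: on the axis at the level rim, 176 mm above the table; z up, the two notches lie along +x and -x. Collar 86 mm outside, wider than a die's grip, so keep fingertips above the grip's underside. Home, a die's grip point is 24 mm above this one.
- barrel_groove (a point): Groove under the rim, point on the axis 11 mm below it, axes as the mouth. Bore 50 mm; two notches 18 mm wide, reaching 36 mm from the axis, cut a ledge 6 mm thick over the groove, 10 mm high. With x axes parallel (either way, 3 degrees of play) a die drops in; otherwise its lugs rest on the rim, 14 mm too high. Home, it turns 60 degrees clockwise only, to a hard stop.
There are look-alikes about, which are no part of the job. Leave any blue or turquoise look-alike of the part that bears strap_die_grip alone.

How it is judged:
At the end, for the whole second after the job is handed in: The strap die sits in the barrel's mouth, on its axis within 4 mm, upright within 4.5 degrees, the underside of its grip within 2.5 mm of the rim, and is turned at least 50 of the 60 degrees clockwise from the notches, so that its lugs are locked under the ledge; it is let go (horizontal distance between strap_die_grip and barrel_mouth below 0.004 m and z of strap_die_grip in the frame of barrel_mouth between 0.021 and 0.0265 m and angle between strap_die_grip's own z axis and vertical below 0.08 rad and angle between the x axis of strap_die_grip and the x axis of barrel_mouth, either way round above 0.87 rad); the robot touches nothing.
It fails at once if the die with the round hole is moved by more than 3 cm (distance of coil_die_grip from where it was at the start of the episode above 0.03 m).
It also fails if it takes over 40 s, if anything falls off the work surface, if the arm or the gripper's body presses on something with over 40 N, if the wrist force passes 120 N, or if a joint passes its speed limit or range.

## Working session

There is one attempt and no reset: what is moved stays moved. The work goes in short steps, each a Python script; the robot and the scene stay as the last script left them, time stands still between calls to the robot, and variables do not carry over. Pictures are saved under pics/ and viewed, at most 10 in all, crops included, and the job is handed in when it is done.

```bash
ls; mkdir -p pics
python3 - <<'E'
from plant import *
import cv2,numpy as np
for n in("top","side"):
    p,d=get_image(n); cv2.imwrite(f"pics/{n}0.png",p[:,:,::-1]); np.savez(f"pics/{n}0.npz",p=p,d=d)
    c=get_calibration(n); print(n,np.round(c["intrinsics"],1).tolist(),np.round(c["world_from_camera"],4).tolist())
o=observe(); print(o["time_s"],o["tcp_rot"],o["opening"])
E
```

```text
pics
top [[400.6, 0.0, 284.9], [0.0, 400.6, 203.7], [0.0, 0.0, 1.0]] [[-0.0237, -0.9937, 0.1095, 0.4093], [-0.9997, 0.0241, 0.0019, 0.1365], [-0.0045, -0.1094, -0.994, 0.9701], [0.0, 0.0, 0.0, 1.0]]
side [[488.6, 0.0, 279.8], [0.0, 488.6, 215.8], [0.0, 0.0, 1.0]] [[-0.8611, -0.1812, 0.475, -0.0977], [-0.5084, 0.3153, -0.8013, 1.1254], [-0.0045, -0.9315, -0.3636, 0.5641], [0.0, 0.0, 0.0, 1.0]]
0.1 [-3.13979005e+00 -2.25202190e-04  4.06805508e-01] 0.08529531138534982
```

View pics/top0.png

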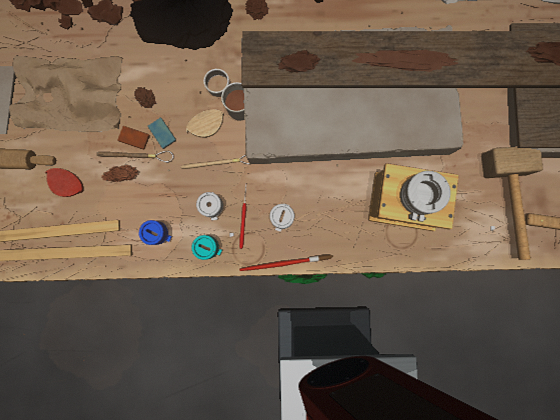

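View pics/side0.png

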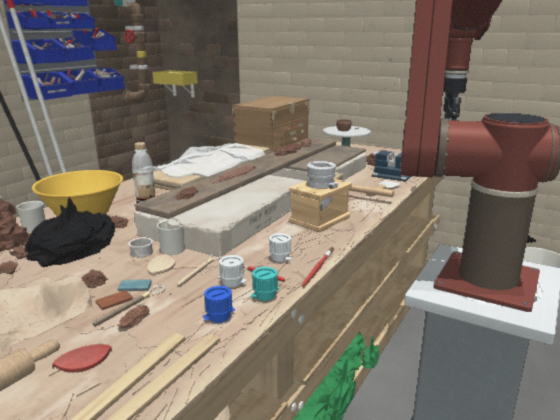

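The top view shows the strap die (white, slot) at about (282,215), the coil die (round hole) at (208,205), the blue and turquoise look-alikes at (152,232) and (206,247), and the barrel mouth at (427,192). The side view agrees with this. Next I'll enlarge the die and the barrel.

Run:
```python
import cv2,numpy as np
p=cv2.imread("pics/top0.png");d=np.load("pics/top0.npz")["d"]
a=cv2.resize(p[195:237,262:304],(400,400),interpolation=cv2.INTER_NEAREST)
b=cv2.resize(p[160:230,390:460],(400,400),interpolation=cv2.INTER_NEAREST)
cv2.imwrite("pics/crop0.png",np.hstack([a,b]))
np.set_printoptions(linewidth=200,precision=3)
print(d[196:236:3,264:302:3]);print(d[164:226:4,394:460:4])
```

```text
[[0.978 0.981 0.978 0.978 0.976 0.977 0.979 0.978 0.98  0.981 0.978 0.    0.981]
 [0.977 0.976 0.978 0.974 0.981 0.98  0.975 0.981 0.978 0.982 0.978 0.978 0.979]
 [0.975 0.976 0.978 0.979 0.977 0.977 0.978 0.978 0.975 0.977 0.978 0.979 0.976]
 [0.976 0.975 0.973 0.977 0.914 0.917 0.915 0.914 0.962 0.977 0.977 0.979 0.977]
 [0.974 0.975 0.972 0.917 0.918 0.922 0.92  0.922 0.915 0.917 0.975 0.977 0.979]
 [0.971 0.974 0.915 0.915 0.919 0.92  0.976 0.917 0.916 0.912 0.974 0.975 0.976]
 [0.972 0.976 0.913 0.917 0.918 0.92  0.976 0.915 0.92  0.912 0.975 0.972 0.975]
 [0.972 0.973 0.914 0.917 0.917 0.916 0.977 0.919 0.917 0.917 0.973 0.973 0.97 ]
 [0.972 0.974 0.913 0.915 0.916 0.972 0.918 0.917 0.92  0.91  0.968 0.972 0.968]
 [0.974 0.97  0.971 0.909 0.911 0.917 0.917 0.916 0.911 0.937 0.975 0.973 0.974]
 [0.973 0.972 0.973 0.974 0.912 0.912 0.908 0.908 0.935 0.972 0.974 0.97  0.97 ]
 [0.968 0.967 0.966 0.971 0.954 0.958 0.97  0.967 0.969 0.972 0.971 0.969 0.974]
 [0.97  0.971 0.97  0.971 0.969 0.968 0.97  0.97  0.971 0.971 0.97  0.968 0.972]
 [0.966 0.97  0.969 0.97  0.97  0.97  0.969 0.9
[... 1015 characters left out ...]
99 0.798 0.843 0.841 0.844 0.824 0.8   0.799 0.799 0.863 0.858 0.978]
 [0.86  0.859 0.857 0.83  0.805 0.798 0.799 0.799 0.844 0.814 0.798 0.797 0.793 0.798 0.86  0.861 0.974]
 [0.859 0.857 0.858 0.848 0.823 0.803 0.    0.797 0.816 0.811 0.797 0.798 0.8   0.856 0.858 0.975 0.973]
 [0.857 0.857 0.857 0.858 0.854 0.84  0.818 0.803 0.797 0.793 0.795 0.856 0.856 0.855 0.857 0.975 0.971]
 [0.861 0.859 0.855 0.858 0.843 0.839 0.847 0.844 0.857 0.859 0.855 0.855 0.854 0.854 0.856 0.97  0.969]
 [0.87  0.857 0.857 0.853 0.858 0.855 0.844 0.84  0.854 0.853 0.859 0.854 0.853 0.856 0.857 0.969 0.971]
 [0.957 0.957 0.956 0.953 0.954 0.954 0.955 0.859 0.855 0.853 0.854 0.855 0.856 0.854 0.855 0.969 0.968]]
```

View pics/crop0.png

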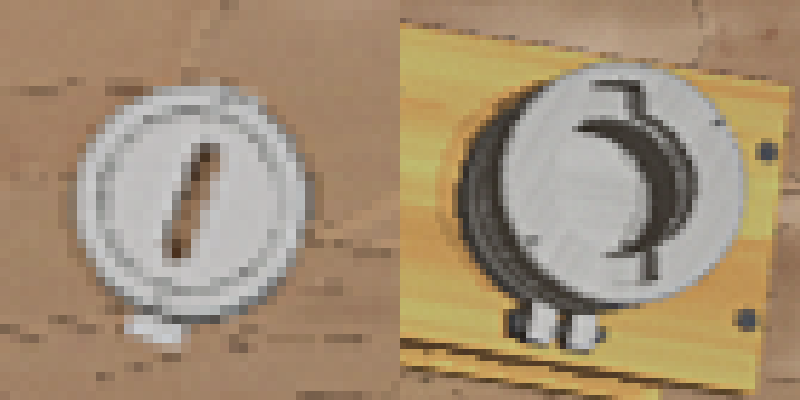

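The crop shows the slot running from (210,150) to (175,255), with a lug at lower left. The barrel's notches are at crop (620,100) and (630,265), so their axis is close to image vertical. Now I'll measure both in world coordinates.

```bash
cat > h.py <<'E'
import numpy as np,cv2
from plant import *
def rays(name,shape=(420,560)):
    c=get_calibration(name);K=c["intrinsics"];T=np.array(c["world_from_camera"])
    v,u=np.mgrid[:shape[0],:shape[1]].astype(float)
    r=np.stack([(u-K[0][2])/K[0][0],(v-K[1][2])/K[1][1],np.ones_like(u)],-1)
    return r@T[:3,:3].T,T[:3,3]
def plane(name,z):
    r,o=rays(name); return (o+r*((z-o[2])/r[...,2])[...,None])[...,:2]
def cloud(name,d):
    r,o=rays(name); return o+r*d[...,None]
def axis(P):  # PCA direction (mod pi), sds
    w,V=np.linalg.eigh(np.cov((P-P.mean(0)).T)); return np.arctan2(V[1,1],V[0,1])%np.pi,np.sqrt(w)
def top_of(name,d,z,uv,R,tol=.009):
    P=plane(name,z);C=cloud(name,d)
    on=((abs(C[...,2]-z)<tol)&(d>0)).astype(np.uint8)
    near=np.hypot(*(P-P[uv[1],uv[0]]).transpose(2,0,1))<R*1.5
    on=on*near.astype(np.uint8)
    cs,_=cv2.findContours(on,cv2.RETR_EXTERNAL,cv2.CHAIN_APPROX_NONE)
    c=max(cs,key=cv2.contourArea)
    m=cv2.drawContours(np.zeros_like(on),[c],-1,1,-1)
    B=P[m>0]; return P,on,m,B.mean(0),np.sqrt(len(B)*abs(np.linalg.det([P[uv[1],uv[0]+1]-P[uv[1],uv[0]],P[uv[1]+1,uv[0]]-P[uv[1],uv[0]]]))/np.pi)
E
python3 - <<'E'
from h import *
D=np.load("pics/top0.npz");d=D["d"];C=cloud("top",d)
for nm,uv in(("strap",(282,215)),("coil",(208,205))):
    P,on,m,c,R=top_of("top",d,.06,uv,.028)
    h=(on==0)&(np.hypot(*(P-c).transpose(2,0,1))<.02)
    print(nm,c,R,"zmed",np.median(C[...,2][on>0]),h.sum(),h.sum() and (P[h].mean(0),np.degrees(axis(P[h])[0]),axis(P[h])[1]))
P,on,m,c,R=top_of("top",d,.176,(427,192),.043)
print("barrel",c,R,np.median(C[...,2][on>0]))
e=P-c;r=np.hypot(e[...,0],e[...,1]);a=np.degrees(np.arctan2(e[...,1],e[...,0]))
# bore contour in rim plane
hole=(on==0)&(r<.041)
print("hole area-eq c",P[hole].mean(0),axis(P[hole]))
g=hole&(r>.0275)&(r<.0355)
for k in range(-180,180,10):
    s=(r>.0275)&(r<.0355)&(a>=k)&(a<k+10); 
    if (g&s).sum(): print(k,(g&s).sum(),s.sum())
# side view checks
ds=np.load("pics/side0.npz")["d"]
for nm,uv,z,R in(("strap",(281,240),.06,.028),("barrel",(321,168),.176,.043)):
    P,on,m,c,Rm=top_of("side",ds,z,uv,R); print("side",nm,c,Rm)
# obstacles heights
for uv in((380,40),(380,60),(350,120),(300,130)):print(uv,C[uv[1],uv[0]])
E
```

```text
strap [0.48275243 0.14693036] 0.028028783263581703 zmed 0.0567517933227063 46 (array([0.48235203, 0.14712213]), np.float64(168.29190521824515), array([0.00501162, 0.00849235]))
coil [0.51364511 0.31411268] 0.028298612679496283 zmed 0.0564344563618297 26 (array([0.51261252, 0.31389623]), np.float64(77.51384119361708), array([0.00422424, 0.00713529]))
barrel [ 0.51418021 -0.14764642] 0.04366494047803134 0.176062646543922
hole area-eq c [ 0.51414115 -0.1479389 ] (np.float64(0.027357043499524725), array([0.01114518, 0.01624772]))
-180 11 12
-170 7 11
-20 4 11
-10 11 11
0 10 10
10 5 11
110 1 11
160 2 10
170 10 12
side strap [0.47874535 0.15562374] 0.03305085596650964
side barrel [ 0.50574807 -0.12995991] 0.04790415777748838
(380, 40) [ 0.87690047 -0.088512    0.09854812]
(380, 60) [ 0.82229887 -0.08257979  0.11244077]
(350, 120) [ 0.69655789 -0.01545022  0.07872799]
(300, 130) [0.67636568 0.09957662 0.07727118]
```

```bash
cat >> h.py <<'E'
def slot_yaw(p,P,c):
    s=p.max(2).astype(float)-p.min(2); r=np.hypot(*(P-c).transpose(2,0,1)); m=r<.0185
    w=np.clip(s-np.median(s[m])-12,0,40)*m; mu=(P*w[...,None]).sum((0,1))/w.sum()
    e=(P-mu)[m]; S=np.cov(e.T,aweights=w[m]); l,V=np.linalg.eigh(S)
    return np.degrees(np.arctan2(V[1,1],V[0,1]))%180,np.sqrt(l),mu
E
python3 - <<'E'
from h import *
D=np.load("pics/top0.npz");p,d=D["p"],D["d"];C=cloud("top",d)
P,on,m,c,R=top_of("top",d,.06,(282,215),.028); print(slot_yaw(p,P,c))
# lug seen beyond grip: white pixels on z=.014 plane around r .028-.034
Q=plane("top",.014); e=Q-c; r=np.hypot(e[...,0],e[...,1])
L=(m==0)&(r<.036)&(r>.024)&(abs(C[...,2]-.014)<.008)&(p.max(2).astype(int)-p.min(2)<35)&(p.min(2)>120)
print(L.sum(),Q[L].mean(0)-c,np.degrees(np.arctan2(*(Q[L].mean(0)-c)[::-1])))
P,on,m,c,R=top_of("top",d,.176,(427,192),.043,.007)
e=P-c;r=np.hypot(e[...,0],e[...,1]);a=np.degrees(np.arctan2(e[...,1],e[...,0]))
g=(on==0)&(r>.027)&(r<.035)
A=e[g&(abs(a)<35)];B=e[g&(abs(a)>145)];v=A.mean(0)-B.mean(0)
print("notch",A.mean(0),B.mean(0),np.degrees(np.arctan2(v[1],v[0])), "centre from notches",c+(A.mean(0)+B.mean(0))/2)
for s in(-1,0,1):  # IK check
    for pos,y in(((.4825,.147,.12),0),((.514,-.148,.25),0),((.514,-.148,.25),-60)):
        print(s,y,[ (None if q is None else round(float(q[5]),2)) for q in [inverse_kinematics(pos,[np.pi,0,np.radians(y+s*60)])]])
E
```

```text
(np.float64(158.86223444038228), array([0.00152891, 0.00740251]), array([0.48140588, 0.14598904]))
15 [-0.02070506  0.00729249] 160.59731877292037
notch [0.03039404 0.00021616] [-0.0301436  -0.00047552] 0.6546139542061181 centre from notches [ 0.51443299 -0.14817897]
-1 0 [None]
-1 0 [2.19]
-1 -60 [None]
0 0 [1.71]
0 0 [1.14]
0 -60 [2.19]
1 0 [0.66]
1 0 [0.1]
1 -60 [1.14]
```

Both measurements of the die's yaw agree: 158.9° from the slot and 160.6° from the lug. The notch axis is near 1°. I'll do one light squeeze crosswise to centre the die, then grasp it, lift it and check.

Run:
```python
from h import *
r=lambda y:[np.pi,0,np.radians(y)]
x,y=.4825,.147
movep([x,y,.13],r(120)); move_l([x,y,.027],.12)
gripper_to(.050,20); print(observe()["opening"]); gripper_to(.085)
move_l([x,y,.080],.2); movep([x,y,.080],r(30)); move_l([x,y,.027],.12)
gripper_to(.050,60); o=observe(); print(o["opening"],o["grasp_force"],o["time_s"])
move_l([x,y,.12],.15); o=observe();print(o["opening"],o["eef_pos"],o["ft_force"],o["time_s"])
p,_=get_image("side"); cv2.imwrite("pics/s1.png",cv2.resize(p[120:300,180:400],None,fx=3,fy=3)[:,:,::-1])
```

```text
0.05540715685450694
0.054715461867343065 63.41514587402344 7.3917
0.05462713572560923 [0.48158159 0.14682925 0.11892859] [ 0.05920195 -0.50222534 -1.6872392 ] 8.1583
```

View pics/s1.png

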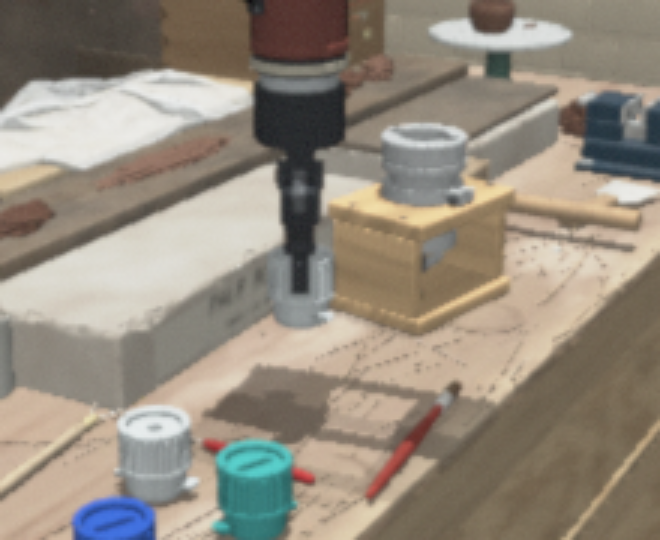

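The die is held upright and lifted. Now I'll move over the barrel, correct the TCP offset and descend with a force stop.

Run:
```python
from h import *
r=lambda y:[np.pi,0,np.radians(y)]
x,y=.5143,-.148
move_l([.4825,.147,.26],.2); movep([x,y,.26],r(51.4))
o=observe(); off=np.array([x,y])-o["eef_pos"][:2]; print("off",off,np.degrees(o["tcp_rot"]),o["ft_force"])
X=np.array([x,y])+off; 
move_l([*X,.215],.1,r(51.4)); print(observe()["eef_pos"])
hit=move_l([*X,.182],.03,max_force=10); o=observe(); print(hit,o["eef_pos"],o["ft_force"],o["torque"],o["time_s"])
p,_=get_image("side"); cv2.imwrite("pics/s2.png",cv2.resize(p[90:250,240:400],None,fx=3.7,fy=3.7)[:,:,::-1])
```

```text
off [ 0.00022854 -0.0008953 ] [-1.79903798e+02 -9.44275428e-03  5.13949520e+01] [-0.66509911  0.71252433 -1.35027055]
[ 0.51470826 -0.1485544   0.21515762]
False [ 0.51462751 -0.14894067  0.1824188 ] [-3.57280714 -0.11568768  2.93880671] [0.22210751 0.48591602 0.00549714] 12.05
```

View pics/s2.png

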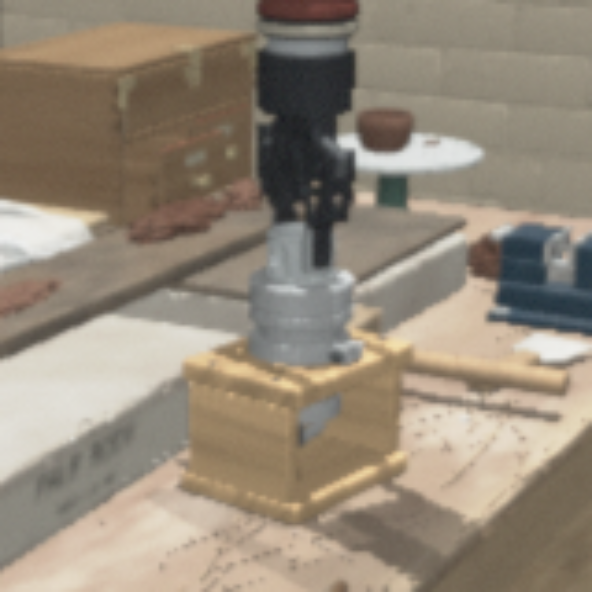

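It dropped in: TCP z is 0.1824 with no hard contact, and the grip looks flush on the collar. Next I'll seat it and turn it clockwise in steps, watching the moment.

Run:
```python
from h import *
r=lambda y:[np.pi,0,np.radians(y)]
X=np.array([.5143,-.1489])
hit=move_l([*X,.176],.02,max_force=8); o=observe(); print(hit,o["eef_pos"],o["ft_force"])
z=o["eef_pos"][2]
for a in list(range(5,61,5))+[62,64]:
    move_l([*X,z],.03,r(51.4-a)); o=observe()
    print(a,np.round(np.degrees(o["tcp_rot"][2]),1),np.round(o["eef_pos"],4),np.round(o["ft_force"],1),np.round(o["torque"][2],2),round(o["time_s"],1))
    if abs(o["torque"][2])>1.2 or np.linalg.norm(o["ft_force"])>35: break
```

```text
True [ 0.5146106  -0.14894062  0.18242685] [-1.01439492 -0.22514234  5.00584627]
5 46.5 [ 0.5147 -0.1491  0.1824] [ 0.5  0.3 -0.8] -0.02 12.6
10 41.6 [ 0.5145 -0.149   0.1825] [-1.  -0.3 -0.5] -0.02 12.8
15 36.7 [ 0.5144 -0.149   0.1824] [ 0.7 -0.4  0.6] -0.04 13.1
20 31.7 [ 0.5143 -0.1489  0.1824] [ 0.1 -0.2  0. ] -0.01 13.3
25 26.7 [ 0.5143 -0.149   0.1825] [ 0.6 -0.4 -0.6] -0.05 13.6
30 21.7 [ 0.5143 -0.149   0.1824] [-0.4  0.3  0.3] -0.0 13.8
35 16.7 [ 0.5143 -0.1489  0.1824] [ 0.9 -0.7  0.5] -0.05 14.1
40 11.7 [ 0.5143 -0.149   0.1825] [0.3 0.6 0.4] 0.01 14.3
45 6.7 [ 0.5143 -0.149   0.1824] [-1.  -0.3 -0.3] -0.04 14.6
50 1.7 [ 0.5143 -0.149   0.1825] [-0.2 -0.   0.2] -0.04 14.8
55 -3.3 [ 0.5143 -0.1489  0.1825] [ 0.4 -0.7  1.5] -0.1 15.1
60 -8.3 [ 0.5143 -0.1489  0.1824] [-0.2 -0.3  1.4] -0.0 15.3
62 -10.4 [ 0.514  -0.149   0.1824] [-1.5 -0.9  1.6] 0.44 15.6
64 -12.4 [ 0.5147 -0.1491  0.1825] [ 2.5 -2.6 -1.6] 1.31 15.8
```

The hard stop came at about 61°, where the moment rose to 1.3 N m. Now I'll release, retreat and verify.

Run:
```python
from h import *
r=lambda y:[np.pi,0,np.radians(y)]
X=[.5143,-.1489]
move_l([*X,.1824],.03,r(51.4-61.5)); gripper_to(.085); move_l([*X,.30],.15)
set_joints([-1.29,0.22,1.526,0,1.395,-.126]); hold(.3)
p,d=get_image("top"); cv2.imwrite("pics/t3.png",cv2.resize(p[150:240,170:470],None,fx=2.6,fy=2.6,interpolation=cv2.INTER_CUBIC)[:,:,::-1])
P,on,m,c,R=top_of("top",d,.214,(430,189),.028); C=cloud("top",d)
print(c,R,np.median(C[...,2][on>0]),slot_yaw(p,P,c),observe()["time_s"])
P,on,m,c,R=top_of("top",d,.06,(208,205),.028); print("coil",c)
```

```text
h.py:25: RuntimeWarning: invalid value encountered in divide
  w=np.clip(s-np.median(s[m])-12,0,40)*m; mu=(P*w[...,None]).sum((0,1))/w.sum()
Traceback (most recent call last):
  File "h.py", line 26, in slot_yaw
    e=(P-mu)[m]; S=np.cov(e.T,aweights=w[m]); l,V=np.linalg.eigh(S)
                   ~~~~~~^^^^^^^^^^^^^^^^^^^
ZeroDivisionError: Weights sum to zero, can't be normalized
```

View pics/t3.png

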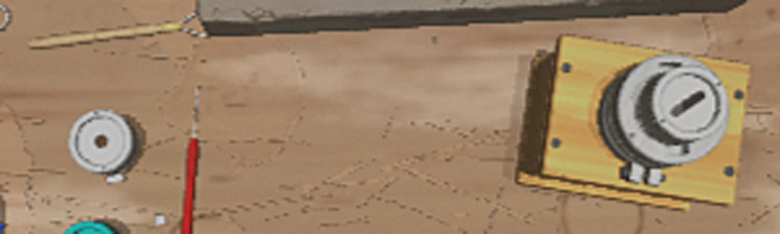

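The crop shows the die in the barrel, with its slot from about (675,113) to (703,95). That is roughly −57° in the world, so about 58° clockwise from the notches. The coil die hasn't moved. I'll do a numeric check of height and centre, then hand in.

Run:
```python
from h import *
p,d=get_image("top"); C=cloud("top",d)
P,on,m,c,R=top_of("top",d,.214,(434,189),.028); rr=np.hypot(*(P-c).transpose(2,0,1))
print(c,R,np.median(C[...,2][(on>0)&(rr<.02)]))
k=(rr<.018)&(p.max(2)<110); a,s=axis(P[k]); print(k.sum(),np.degrees(a)-180,s)
ok=np.hypot(*(c-[.5143,-.148]))<.004 and -66<np.degrees(a)-180<-50
if ok: print(job_done(),observe()["time_s"])
```

```text
[ 0.51347402 -0.14653408] 0.02865055056807624 0.20834482330325121
48 -56.3435714607774 [0.00185779 0.00785467]
the job is handed in; nothing more can be done
the job is handed in; nothing more can be done
```

The strap die is in the barrel mouth, turned clockwise to its hard stop (about 57–60° from the notches) and let go; the coil die wasn't touched, and the job is handed in, though the last depth check read the die's top at 0.208 m against 0.214 m expected, which I put down to depth error because the first reading of the dies on the table was also 3 mm low.

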